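Unclip two squeegees: one to the ink slab, one into the low bay

TASK

Make the printing bench ready for the next colour: pull the two squeegees one at a time out of the sprung clip strip, and lay the short one gently in the middle of the ink slab, blade up. Set the long one down level on the bench outside the bay and let go of it, then take or push it by its end and slide it, blade up, into the low bay until it is fully home against the back stop. Leave the pots and the bottle alone.

Things in the scene. Friction and masses are not known exactly. Their poses are not given: they have to be found in the camera images.
- wide_mid (a point): Centre of the long squeegee: 200 mm long along its x, standing blade up. Wooden handle below, 34 mm wide (y) and 36 mm tall; on top of it, along the whole length, a grey blade 8 mm thick and 20 mm tall. 56 mm tall in all; this point is half-way up, 28 mm above its underside. About 0.24 kg, both ends alike. z is up.
- narrow_mid (a point): Centre of the short squeegee: same section and looks as the long one but 120 mm long, about 0.15 kg. The point is 28 mm above its underside, x along its length.
- strip: Fixed clip strip: plywood base 210 (x) x 200 (y) x 10 mm; origin at the centre of its underside, on the bench. Two stations, at y = +52.5 and -52.5 mm; either may hold either squeegee, lying along x, centred near x = 0, underside 24 mm above the bench (handle 24 to 60 mm, blade up to 80 mm). Lift a squeegee's underside 85 mm above the bench before moving it sideways.
- station_left (a point): Middle of the left (+y) station, 60 mm above the bench (top of the handles). At x = -44 and +44 mm from here a pair of sprung steel clips, 20 mm long, top 76 mm above the bench, hooks over the handle's upper edges; pulled straight up with 8 to 18 N it springs open, and is clear after 10 to 15 mm. The middle 68 mm of the squeegee is free for the fingers.
- station_right (a point): Middle of the right (-y) station, same as the left one. In both, the ends (|x| from 67 to 101 mm) are fenced by metal side guards 80 mm above the bench, 3 mm off the handle, so a squeegee can be taken only by its middle.
- slab_top (a point): Centre of the top of the fixed stone ink slab, 220 (x) x 160 (y) mm, 10 mm thick, flat on the bench; the top is 10 mm above the bench.
- bay_mouth (a point): Low plywood storage bay fixed on the bench: this point is on the bench in the middle of its open mouth; x points into the bay. Inside 48 mm wide (flared to about 60 at the mouth), 66 mm high, the bench as floor (no step), back stop 120 mm in from the mouth: the long squeegee when home sticks out 80 mm. Roof 84 mm wide, its top 74 mm above the bench, front edge at the mouth.
- ink_pot: Bystander: open white plastic pot 84 mm across, 85 mm tall; origin under its centre. Leave alone.
- spray: Bystander: clear bottle 72 mm across, 200 mm tall; origin under its centre. Leave alone.
- tub: Bystander: yellow ink tub with a lid, 90 mm across, 75 mm tall; origin under its centre. Leave alone.
Mind the look-alikes: they are no part of the job. What is shaped like the part that bears narrow_mid but blue or pink is not meant. Leave any orange look-alike of the part that bears wide_mid alone.

How it is judged:
By the outcome, as a careful person would: the job done as asked, in the order asked, and still so for the second after the job is handed in, with the robot touching nothing.
It also fails if it takes over 62 s, if anything falls off the work surface, if the arm or the gripper's body presses on something with over 40 N, if the wrist force passes 120 N, or if a joint passes its speed limit or range.

ROBOT

A 6-joint arm with a two-finger parallel gripper is mounted at the origin on the work surface. World frame = base frame: x ahead of the robot, y to its left, z up, the work surface at z = 0. Lengths are in m, angles in rad, forces in N, time in s.
With the tool pointing down it reaches from about 0.375 to 0.9 m from the base axis. Payload 3.1 kg.
Tool frame: the origin (TCP) lies between the finger pads; the fingertips stand 25 mm ahead of it and the grasp point (between the pads) lies 6 mm ahead of it; x points along the fingers, y is the direction in which the jaws open and shut, and the axes are right-handed (so a half turn about x gives the same grasp; the last joint's range is limited). The gripper opens to 85 mm and grips with 20 to 120 N. Pads are 22 mm wide; open, the fingers measure 114 mm over their backs; the gripper's body (76 mm by 85 mm) begins 54 mm behind the grasp point. The pads swing forward as they close: fully open they stand 13 mm farther back than shut.
Start: joints at [0.928, 0.527, 1.433, -0, 1.181, -0.178], TCP at [0.28, 0.559, 0.256] pointing down, gripper open.
Joint ranges: [-3.08, 3.08], [-0.75, 2.2], [0.22, 2.44], [-1.43, 4.57], [0, 2.65], [-2.85, 2.85]. Speed limits (rad/s): [2.79, 2.79, 3.14, 3.14, 3.14, 3.14].

INTERFACE

Orientations are given as a unit quaternion [x, y, z, w].
In Python, from station import manip, viewer, workorder gives the robot as it stands.
- The arm moves only by the shell command python3 -m crank 'ROWS' [FORCE]. ROWS is JSON, one flat list of numbers, 5 for each row, row after row: the opening, from 0 (shut) to 1 (fully open), then the shift along the world's x, y, z in mm, then the turn about the world's z in rad. A call has 1 to 10 rows; each row is the pose to reach, as a shift and turn from the pose commanded when the call began; what a row does not reach only later rows make up. A row lasts 1/8 s, in which the tool goes at most 62.5 mm and 10.7 degrees, less where a joint would pass 70% of its speed; a pose out of reach is approached as far as the arm can. A call with a gripper value outside its range is refused whole. The fingers move at their own pace and stop on an object; FORCE is the grip in N (left out, the last holds). Time passes only in rows, so rows that repeat a pose let the fingers close. It gives the time, the measured TCP pose, the force and the opening at its end, in the units of the state.
- manip.sense(): the state, without advancing time (a new reading comes with each control period).
- viewer.snapshot(name): name is "side" or "top" or "wrist"; returns a dict with "img" (420x560x3 uint8, red, green, blue), "range_z" (420x560 float32, m along the optical axis (not along the pixel's ray), 0 where there is no reading), "fx", "fy", "cx", "cy" (pixels), "k1" (the pictures are not rectified: a ray, as slopes to the right and down, at radius r is drawn at 1 + k1 r^2 times it, then the intrinsics apply), "origin" and "attitude" of the camera in the world. Camera axes: x right, y down, z forward; pixel columns grow to the right and rows downward; lengths in m; the calibration is good to about 2 mm. A picture is of the moment at which its call begins.
- workorder.sign_off(): hands the job in, once; it reports no verdict.
The state is a dict: "t": time; "q": joint angles; "qd": joint speeds; "tau": joint torques, N m; "tcp_pos": TCP position; "tool_rot": TCP orientation; "force": force on the tool from outside, world axes, zero at the start; "ft_torque": the same for the moment, N m; "finger_gap": opening from 0.0 (shut) to 1.0 (fully open).
Only numpy, scipy, OpenCV 4.12 (cv2) and the standard library are available. Lean on these libraries where they do the work, as an engineer would, in place of code of your own. Each camera call takes 0.05 s, during which the arm holds its last target.

## Working session

There is one attempt and no reset: what is moved stays moved. The work goes in short steps, Python scripts to look and compute and a shell command to move; the robot and the scene stay as the last step left them, time stands still between calls to the robot, and variables do not carry over. Pictures are saved under pics/ and viewed, and the job is handed in when it is done.

```bash
ls; mkdir -p pics
cat > h.py <<'E'
import numpy as np, cv2, pickle
from station import manip, viewer, workorder
from scipy.spatial.transform import Rotation as R
def snap(name, fn):
    s=viewer.snapshot(name); pickle.dump(s,open(f'pics/{fn}.pkl','wb'))
    cv2.imwrite(f'pics/{fn}.png', cv2.cvtColor(s['img'],cv2.COLOR_RGB2BGR)); return s
def load(fn): return pickle.load(open(f'pics/{fn}.pkl','rb'))
def rot(s):
    a=np.array(s['attitude']); return a if a.shape==(3,3) else R.from_quat(a).as_matrix()
def rays(s,uv):
    uv=np.atleast_2d(np.array(uv,float))
    K=np.array([[s['fx'],0,s['cx']],[0,s['fy'],s['cy']],[0,0,1]])
    d=(uv-[s['cx'],s['cy']])/[s['fx'],s['fy']]
    x=d.copy()
    for _ in range(30): x=d/(1+s['k1']*(x**2).sum(1,keepdims=True))
    return np.c_[x,np.ones(len(x))]@rot(s).T
def onplane(s,uv,z):
    r=rays(s,uv); o=np.array(s['origin']); return o+r*((z-o[2])/r[:,2])[:,None]
def bydepth(s,uv):
    uv=np.atleast_2d(uv).astype(int); r=rays(s,uv); return np.array(s['origin'])+r*s['range_z'][uv[:,1],uv[:,0]][:,None]
def cloud(s):
    v,u=np.mgrid[0:420,0:560]; uv=np.c_[u.ravel(),v.ravel()]
    return bydepth(s,uv).reshape(420,560,3)
E
python3 - <<'E'
from h import *
for n in ['top','side','wrist']:
    s=snap(n,n+'0'); print(n,s['origin'],s['attitude'],s['fx'],s['cx'],s['cy'],s['k1'])
print(manip.sense())
E
```

```text
pics
top [0.19331272 0.02660016 1.51846394] [-0.67375373  0.73194    -0.07644802  0.06689881] 442.38270016195634 284.0746090347767 210.30687753586304 0.020705389806960583
side [ 0.22939175 -1.09068464  1.05426569] [ 0.90660215 -0.0953785   0.05154325 -0.40782199] 530.9126788144376 281.70318350901283 207.49956903756353 -0.08916708903970802
wrist [0.22046716 0.58748435 0.37398582] [0.84308245 0.52156099 0.06789184 0.11214643] 294.2602003051095 285.2863845678953 214.39403546506125 -0.0016634626961542268
{'t': 0.15, 'q': array([ 9.28507761e-01,  5.28281456e-01,  1.43363514e+00,  2.30936612e-05,
        1.18138668e+00, -1.78501677e-01]), 'qd': array([-0.00163783, -0.00328439, -0.00392376,  0.00058742,  0.00026742,
       -0.00048775]), 'tau': array([ 4.44383622e-04, -4.42745590e+01, -1.78276044e+01, -2.41419111e-04,
        5.65954091e-03, -1.39748326e-05]), 'tcp_pos': array([0.27924145, 0.5585734 , 0.25553202]), 'tool_rot': array([ 0.16195917,  0.6884269 , -0.1630623 ,  0.68793046]), 'force': array([-0.55091509, -0.59984126,  0.21116484]), 'ft_torque': array([ 0.0063406 ,  0.00475604, -0.01214885]), 'finger_gap': 0.9994151296884484}
```

View pics/top0.png

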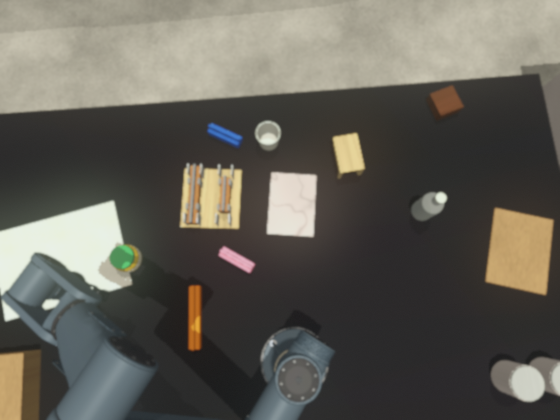

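View pics/side0.png

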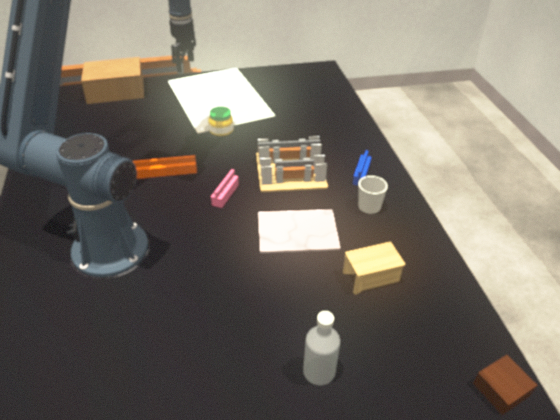

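View pics/wrist0.png

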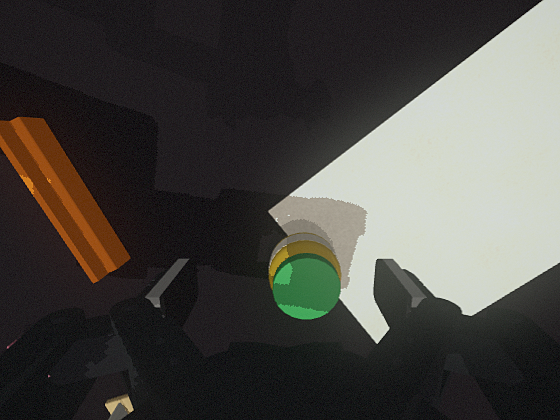

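Run:
```python
from h import *
s=load('top0'); im=cv2.cvtColor(s['img'],cv2.COLOR_RGB2BGR)
c=im[100:280,160:390]; c=cv2.resize(c,None,fx=3.4,fy=3.3,interpolation=cv2.INTER_CUBIC); cv2.imwrite('pics/topc.png',cv2.convertScaleAbs(c,alpha=1.2))
s2=load('side0'); im=cv2.cvtColor(s2['img'],cv2.COLOR_RGB2BGR)
c=im[120:310,200:440]; c=cv2.resize(c,None,fx=3.3,fy=3.1,interpolation=cv2.INTER_CUBIC); cv2.imwrite('pics/sidec.png',c)
P=cloud(s); z=P[...,2]
print(np.round(1000*P[[250,198,205,150,198],[330,193,292,348,240]]))
hsv=cv2.cvtColor(s['img'],cv2.COLOR_RGB2HSV)
# slab & roof & strip via depth masks in regions
def box(m,name,zz):
    m=m.astype(np.uint8)
    n,l,st,_=cv2.connectedComponentsWithStats(m)
    for i in range(1,n):
        if st[i,4]<150: continue
        c,_=cv2.findContours((l==i).astype(np.uint8),cv2.RETR_EXTERNAL,cv2.CHAIN_APPROX_NONE)
        w=onplane(s,c[0][:,0,:],zz)[:,:2]*1000
        r=cv2.minAreaRect(w.astype(np.float32)); print(name,st[i],np.round(r[0],1),np.round(r[1],1),round(r[2],1), 'zmed',np.median(z[l==i]).round(4))
H,S,V=[hsv[...,i].astype(int) for i in range(3)]
print(hsv[205,292],hsv[150,348],hsv[225,190],hsv[198,193])
sub=np.zeros((420,560),bool); sub[100:280,160:390]=1
box(sub&(z>0.065)&(z<0.085)&(H>10)&(H<35)&(S>60),'roof',.074)
box(sub&(S<60)&(V>120)&(z<0.03),'slab',.01)
box(sub&(H>10)&(H<35)&(S>60)&(V>100)&(z<0.06),'ply',.01)
```

```text
[[ 353. -153.    2.]
 [ 558.  296.   68.]
 [ 519.  -36.   11.]
 [ 683. -242.   71.]
 [ 560.  143.    6.]]
[ 15  25 225] [ 22  89 221] [ 22  98 188] [ 15  56 147]
roof [334 134  31  39 889] [ 671.6 -242.3] [130.3  84.2] 5.1 zmed 0.0737
slab [260 130  18  14 179] [777.1  27.8] [47.6 60.3] 19.8 zmed 0.0069
slab [ 266  172   51   66 3026] [524.3 -34.9] [168.  226.6] 81.5 zmed 0.0097
ply [332 132  33  46 158] [ 689. -251.] [156.8 102. ] 5.0 zmed 0.002
ply [ 179  167   64   63 2584] [569.5 244.4] [209.2 218.5] 83.6 zmed 0.0109
```

View pics/topc.png

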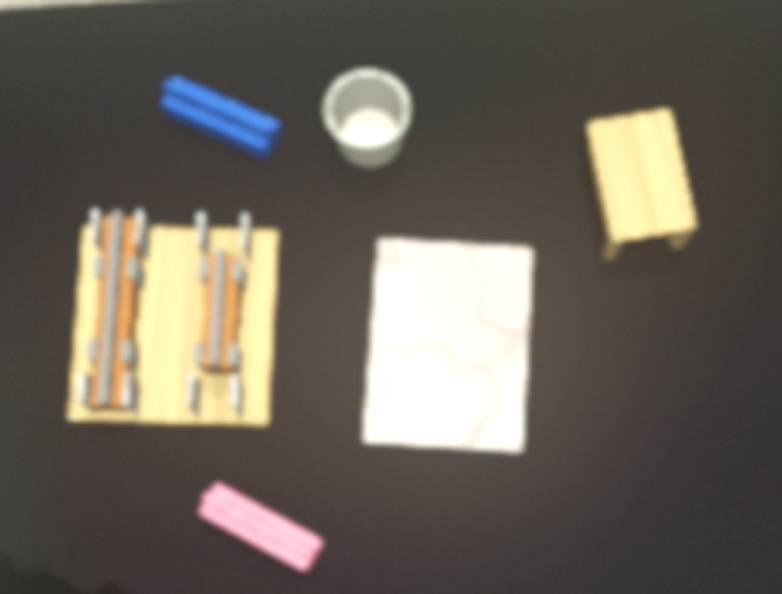

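View pics/sidec.png

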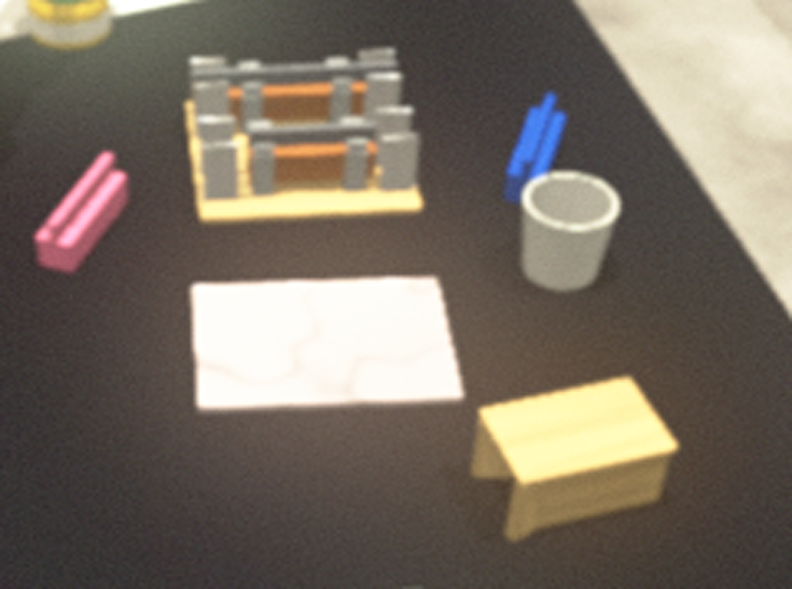

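Run:
```python
from h import *
s=load('top0')
def tw(pts,z): # crop px -> world
    return onplane(s,[(160+x/3.4-.35,100+y/3.3-.35) for x,y in pts],z)*1000
def line(n,pts,z):
    p=tw(pts,z); d=p[0]-p[1]; print(n,p[:,:2].round(1).tolist(),'mid',p.mean(0)[:2].round(1),'len',np.linalg.norm(d).round(1),'yaw',np.degrees(np.arctan2(d[1],d[0])).round(2))
line('long blade',[(117,210),(103,406)],80)
line('short blade',[(220,250),(215,369)],80)
for n,c,z,g in [('slab',[(377,238),(534,245),(524,452),(364,443)],10,0),('strip',[(83,226),(280,229),(271,426),(68,421)],10,0),('roof',[(587,121),(671,108),(697,231),(608,244)],74,0)]:
    p=tw(c,z)[:,:2]; print(n,p.round(0).tolist(),'c',p.mean(0).round(1))
    for i in range(4):
        d=p[i]-p[(i+1)%4]; print('  ',np.linalg.norm(d).round(1),np.degrees(np.arctan2(d[1],d[0])).round(1))
st=manip.sense(); M=R.from_quat(st['tool_rot']).as_matrix(); print(M.round(3)); print('jaw yaw',np.degrees(np.arctan2(M[1,1],M[0,1])))
```

```text
long blade [[-26117.3, -14070.0], [-15036.0, -15280.1]] mid [-20576.7 -14675.1] len 11147.2 yaw 173.77
short blade [[-23342.6, -8630.6], [-16604.6, -9275.8]] mid [-19973.6  -8953.2] len 6768.8 yaw 174.53
slab [[-2350.0, 11.0], [-2232.0, 924.0], [-982.0, 744.0], [-1110.0, -159.0]] c [-1668.5   380.3]
   920.9 -97.4
   1262.6 171.8
   912.0 81.9
   1252.1 -7.8
strip [[-2565.0, -1699.0], [-2453.0, -551.0], [-1254.0, -680.0], [-1380.0, -1829.0]] c [-1913.1 -1189.9]
   1153.4 -95.6
   1205.7 173.9
   1156.5 83.8
   1192.9 -6.3
roof [[-27034.0, 11051.0], [-27400.0, 15399.0], [-20605.0, 15922.0], [-20278.0, 11398.0]] c [-23829.7  13442.5]
   4363.6 -85.2
   6815.0 -175.6
   4535.4 94.1
   6764.9 2.9
[[-0.001  0.447  0.894]
 [-0.001  0.894 -0.447]
 [-1.    -0.002 -0.   ]]
jaw yaw 63.42648094962304
```

Plane height was in mm where metres are needed; rerun.

Run:
```python
from h import *
s=load('top0')
def tw(pts,z): return onplane(s,[(160+x/3.4-.35,100+y/3.3-.35) for x,y in pts],z/1000)*1000
def line(n,pts,z):
    p=tw(pts,z); d=p[0]-p[1]; print(n,p[:,:2].round(1).tolist(),'mid',p.mean(0)[:2].round(1),'len',np.linalg.norm(d).round(1),'yaw',np.degrees(np.arctan2(d[1],d[0])).round(2))
line('long blade',[(117,210),(103,406)],80)
line('short blade',[(220,250),(215,369)],80)
for n,c,z in [('slab',[(377,238),(534,245),(524,452),(364,443)],10),('strip',[(83,226),(280,229),(271,426),(68,421)],10),('roof',[(587,121),(671,108),(697,231),(608,244)],74)]:
    p=tw(c,z)[:,:2]; print(n,p.round(0).tolist(),'c',p.mean(0).round(1))
    for i in range(4):
        d=p[i]-p[(i+1)%4]; print('  ',np.linalg.norm(d).round(1),np.degrees(np.arctan2(d[1],d[0])).round(1))
```

```text
long blade [[675.6, 285.0], [472.4, 307.2]] mid [574.  296.1] len 204.3 yaw -6.23
short blade [[624.7, 185.3], [501.2, 197.1]] mid [562.9 191.2] len 124.1 yaw -5.47
slab [[646.0, 29.0], [625.0, -133.0], [402.0, -101.0], [425.0, 60.0]] c [524.4 -36.3]
   163.8 82.6
   224.6 -8.2
   162.2 -98.1
   222.7 172.2
strip [[684.0, 334.0], [664.0, 129.0], [451.0, 152.0], [473.0, 357.0]] c [567.9 243. ]
   205.1 84.4
   214.4 -6.1
   205.7 -96.2
   212.2 173.7
roof [[736.0, -193.0], [743.0, -280.0], [608.0, -290.0], [601.0, -200.0]] c [ 672.1 -240.8]
   87.0 94.8
   135.8 4.4
   90.4 -85.9
   134.8 -177.1
```

```bash
python3 -m crank '[1,40,-50,0,0.05, 1,80,-100,0,0.1, 1,120,-150,0,0.15, 1,160,-200,0,0.2, 1,200,-250,0,0.25, 1,235,-300,0,0.3, 1,260,-340,0,0.34, 1,275,-360,0,0.36, 1,284,-367,0,0.36, 1,284,-367,0,0.36]' 90
python3 - <<'E'
from h import *
s=snap('wrist','w1')
P=cloud(s)*1000
print(manip.sense()['tcp_pos'])
hsv=cv2.cvtColor(s['img'],cv2.COLOR_RGB2HSV);
E
```

```text
t: 1.4
tcp_pos: [0.5637, 0.1921, 0.256]
tool_rot: [0.037, 0.706, -0.037, 0.706]
force: [0.5, -0.2, -0.7]
finger_gap: 1.002
[0.56299131 0.19267165 0.25603736]
```

View pics/w1.png

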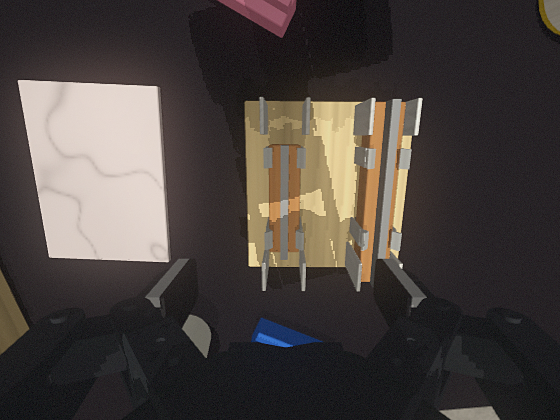

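Run:
```python
from h import *
s=load('w1'); P=cloud(s)*1000; z=P[...,2]
hsv=cv2.cvtColor(s['img'],cv2.COLOR_RGB2HSV)
for n,(a,b,c,d) in {'short':(250,315,120,280),'long':(345,425,90,290)}.items():
    sub=np.zeros(z.shape,bool); sub[c:d,a:b]=1
    br=sub&(hsv[...,0]<16)&(hsv[...,1]>110)&(z>40)
    q=P[br]; r=cv2.minAreaRect(q[:,:2].astype(np.float32)); print(n,'wood',br.sum(),np.round(r[0],1),np.round(r[1],1),round(r[2],1),np.median(q[:,2]))
def ln(n,uv,zz):
    p=onplane(s,uv,zz/1000)*1000; d=p[0]-p[1]; print(n,p[:,:2].round(1).tolist(),p.mean(0)[:2].round(1),np.linalg.norm(d).round(1),np.degrees(np.arctan2(d[1],d[0])).round(2)%180)
ln('short L',[(280.5,146),(280,260)],80)
ln('short R',[(289,146),(288.5,260)],80)
ln('long ',[(396,100),(387,262)],80)
ln('strip top',[(246,102),(247,267)],10)
ln('slab top',[(19,81),(159,87)],10);ln('slab R',[(159,87),(170,262)],10);ln('slab B',[(170,262),(49,258)],10);ln('slab L',[(49,258),(19,81)],10)
c=onplane(s,[(19,81),(159,87),(170,262),(49,258)],.01)*1000; print(c.mean(0))
a=s['img'][120:290,230:440]; cv2.imwrite('pics/w1c.png',cv2.resize(cv2.cvtColor(a,cv2.COLOR_RGB2BGR),None,fx=3.5,fy=3.5,interpolation=cv2.INTER_CUBIC))
```

```text
short wood 1945 [562.1 190.3] [ 33.2 128.7] 83.3 61.0106900566833
long wood 2470 [564.3 290.6] [192.  120.6] 22.3 60.69256527154559
short L [[507.8, 192.5], [627.3, 179.0]] [567.6 185.8] 120.2 173.54
short R [[508.7, 200.8], [628.2, 188.1]] [568.5 194.5] 120.2 173.97
long  [[477.2, 304.9], [641.6, 294.1]] [559.4 299.5] 164.8 176.23
strip top [[456.3, 156.6], [663.5, 129.0]] [559.9 142.8] 209.0 172.43
slab top [[406.7, -99.1], [429.8, 59.3]] [418.2 -19.9] 160.0 81.7
slab R [[429.8, 59.3], [645.5, 27.2]] [537.7  43.3] 218.1 171.55
slab B [[645.5, 27.2], [623.1, -132.8]] [634.3 -52.8] 161.6 82.02
slab L [[623.1, -132.8], [406.7, -99.1]] [ 514.9 -116. ] 219.0 171.14
[526.28073342 -36.35212656  10.        ]
```

View pics/w1c.png

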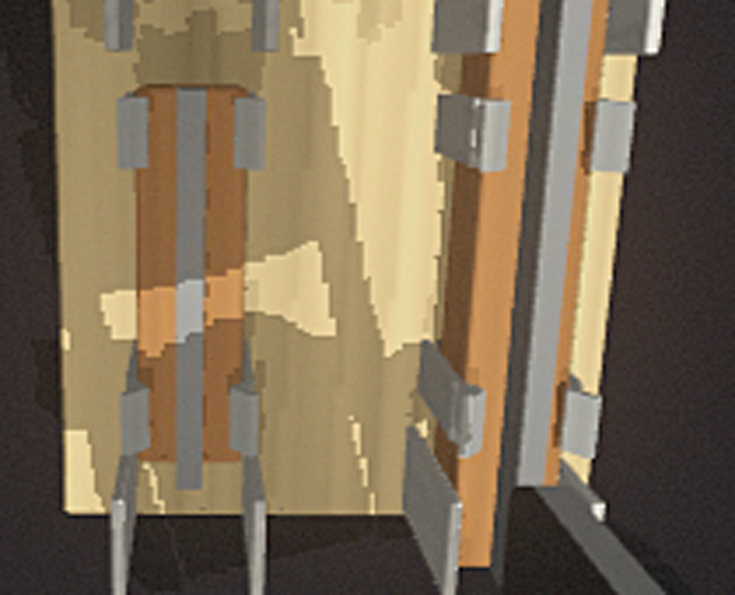

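```bash
python3 -m crank '[1,3,-2,-50,0, 1,3,-2,-100,0, 1,3,-2,-140,0, 1,3,-2,-170,0, 1,3,-2,-170,0]'
python3 - <<'E'
from h import *
s=snap('wrist','w2'); st=manip.sense(); M=R.from_quat(st['tool_rot']).as_matrix();print(st['tcp_pos'],st['force'],np.degrees(np.arctan2(M[1,1],M[0,1])))
snap('side','s2')
E
```

```text
t: 2.08
tcp_pos: [0.5638, 0.1911, 0.0841]
tool_rot: [0.036, 0.708, -0.036, 0.704]
force: [-0.3, -0.7, 0.7]
finger_gap: 0.998
[0.5653397  0.19114598 0.08581255] [0.67622919 0.98712229 0.7198851 ] 84.15054704143876
```

View pics/w2.png

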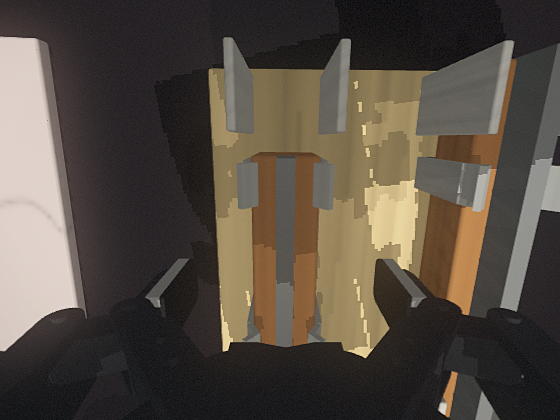

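Centred: blade at column 285, fingers at columns 170 and 400. Descend and close.

```bash
python3 -m crank '[1,0,0,-20,0, 1,0,0,-38,0, 1,0,0,-38,0, 0,0,0,-38,0, 0,0,0,-38,0, 0,0,0,-38,0, 0,0,0,-38,0, 0,0,0,-38,0]' 90
python3 -c "
from h import *
snap('wrist','w3'); snap('side','s3');print(manip.sense()['force'],manip.sense()['ft_torque'])"
```

```text
t: 3.18
tcp_pos: [0.5672, 0.1901, 0.0492]
tool_rot: [0.037, 0.706, -0.037, 0.707]
force: [-0.2, 0.2, 6.3]
finger_gap: 0.386
[ 0.17869499 -0.66387159  5.07173209] [ 0.05680105  0.10427509 -0.01121052]
```

View pics/w3.png

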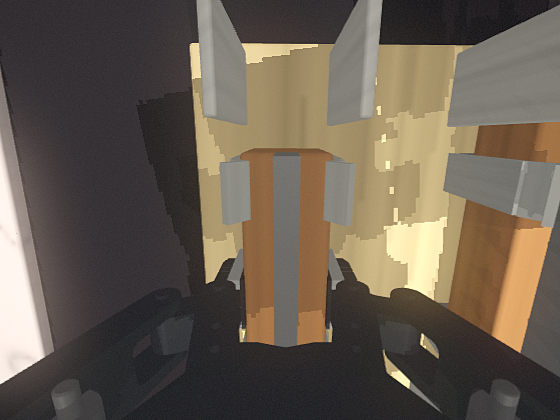

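```bash
python3 -m crank '[0,0,0,4,0, 0,0,0,8,0, 0,0,0,12,0, 0,0,0,16,0, 0,0,0,20,0, 0,0,0,35,0, 0,0,0,55,0, 0,0,0,75,0, 0,0,0,90,0, 0,0,0,90,0]'
python3 -c "
from h import *
snap('wrist','w4'); snap('side','s4');st=manip.sense();print(st['tcp_pos'],st['force'],st['ft_torque'])"
```

```text
t: 4.53
tcp_pos: [0.5679, 0.1901, 0.1407]
tool_rot: [0.037, 0.704, -0.036, 0.708]
force: [-0.2, 0.1, -2.0]
finger_gap: 0.386
[0.5664491  0.18993929 0.13859424] [ 0.63892269 -0.12470237 -2.98122528] [ 0.03147199  0.00383576 -0.0143826 ]
```

View pics/w4.png

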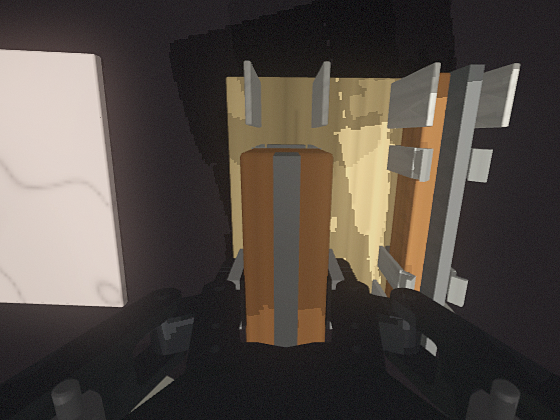

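View pics/s4.png

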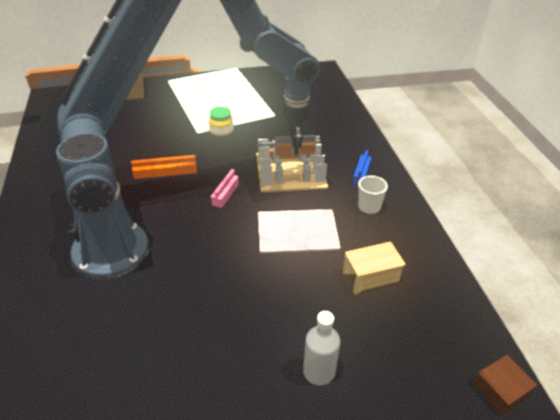

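```bash
python3 -m crank '[0,-6,-35,0,-0.01, 0,-14,-75,0,-0.02, 0,-22,-115,0,-0.03, 0,-30,-155,0,-0.04, 0,-37,-190,0,-0.045, 0,-41,-215,0,-0.045, 0,-42,-226,0,-0.045, 0,-42,-226,-40,-0.045, 0,-42,-226,-75,-0.045, 0,-42,-226,-85,-0.045]'
python3 -m crank '[0,0,0,-6,0, 0,0,0,-10,0, 0,0,0,-13,0, 0,0,0,-13,0]'
python3 -c "
from h import *
snap('wrist','w5'); snap('top','t5');snap('side','s5');st=manip.sense();print(st['tcp_pos'],st['force'],st['ft_torque'])"
```

```text
t: 5.88
tcp_pos: [0.5231, -0.0351, 0.0512]
tool_rot: [0.053, 0.707, -0.052, 0.703]
force: [0.8, 0.7, -1.4]
finger_gap: 0.384
t: 6.38
tcp_pos: [0.5248, -0.0361, 0.0407]
tool_rot: [0.053, 0.705, -0.053, 0.705]
force: [-0.6, -0.0, -1.6]
finger_gap: 0.382
[ 0.52478702 -0.03610239  0.04070707] [ 0.04586874  0.98118199 -2.32752784] [-0.04867986 -0.01818663  0.06954887]
```

View pics/s5.png

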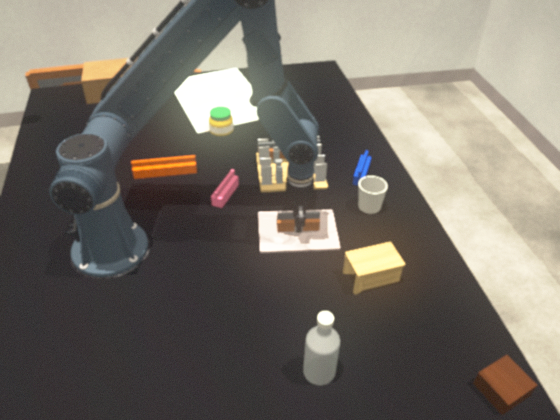

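View pics/w5.png

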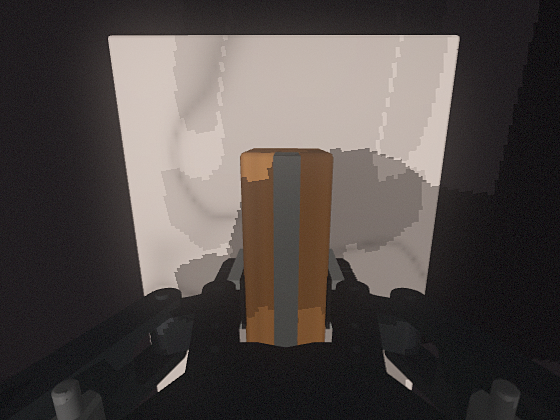

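```bash
python3 - <<'E'
from h import *
s=load('w5')
a=onplane(s,[(109,37),(459,37)],.01)*1000; b=onplane(s,[(241,152),(332,152)],.052)*1000
print(a,b); 
n=b.mean(0)-a.mean(0); print(n)
E
python3 -m crank '[0,0,0,-2,0, 0,0,0,-4,0, 0,0,0,-5,0, 0,0,0,-6,0, 0,0,0,-6,0]'
```

```text
[[405.55420308 -99.54712123  10.        ]
 [428.94124062  56.98719024  10.        ]] [[463.14787852 -43.45066285  52.        ]
 [467.93897122 -11.31341053  52.        ]]
[48.29570301 -6.10207119 42.        ]
t: 7.15
tcp_pos: [0.5244, -0.036, 0.0351]
tool_rot: [0.053, 0.705, -0.053, 0.705]
force: [-1.6, 0.3, 6.6]
finger_gap: 0.385
```

```bash
python3 -m crank '[0.55,0,0,0,0, 0.6,0,0,0,0, 1,0,0,0,0, 1,0,0,0,0, 1,0,0,20,0, 1,0,0,50,0, 1,0,0,100,0, 1,0,0,150,0, 1,0,0,190,0, 1,0,0,190,0]'
python3 -c "
from h import *
snap('wrist','w6'); snap('top','t6');snap('side','s6');st=manip.sense();print(st['tcp_pos'],st['force'],st['ft_torque'])"
```

```text
t: 8.4
tcp_pos: [0.5265, -0.0365, 0.2276]
tool_rot: [0.052, 0.702, -0.053, 0.708]
force: [0.4, -0.3, -1.1]
finger_gap: 1.001
[ 0.52358845 -0.03577538  0.22330851] [-0.06261621  0.48853961 -0.32115447] [0.0117234  0.04540866 0.02124309]
```

View pics/w6.png

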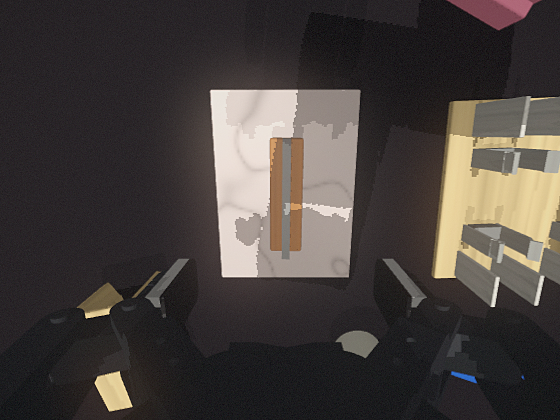

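```bash
python3 -m crank '[1,6,40,20,0.01, 1,14,90,30,0.02, 1,22,140,30,0.03, 1,30,190,30,0.04, 1,38,240,30,0.04, 1,45,285,30,0.04, 1,50,315,30,0.04, 1,52,331,30,0.04, 1,52,331,30,0.04]'
python3 - <<'E'
from h import *
s=snap('wrist','w7');st=manip.sense();print(st['tcp_pos'])
a=s['img'][80:300,180:420]; cv2.imwrite('pics/w7c.png',cv2.resize(cv2.cvtColor(a,cv2.COLOR_RGB2BGR),None,fx=3,fy=2.7,interpolation=cv2.INTER_CUBIC))
E
```

```text
t: 9.68
tcp_pos: [0.5759, 0.2952, 0.2526]
tool_rot: [0.038, 0.707, -0.038, 0.705]
force: [0.5, 0.1, 0.6]
finger_gap: 1.001
[0.57598346 0.29430641 0.25304393]
```

View pics/w7.png

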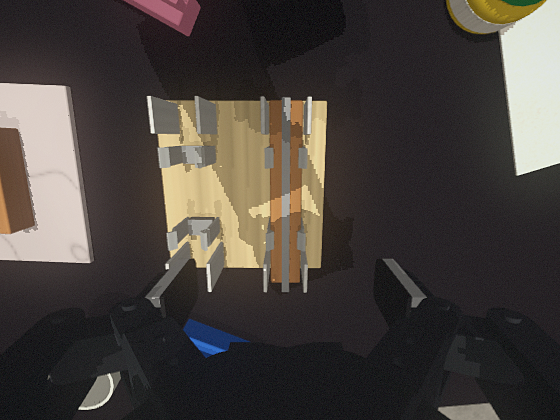

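Run:
```python
from h import *
s=load('w7')
print(onplane(s,[(286,97.5),(285.5,290),(286,201)],.08)*1000)
print(onplane(s,[(269,146),(303,146),(270,249),(302,249)],.076)*1000)
```

```text
[[476.53314554 305.53534841  80.        ]
 [673.56129544 283.98041226  80.        ]
 [574.06665394 295.1388708   80.        ]]
[[518.4574157  284.3401435   76.        ]
 [522.00088168 317.41108985  76.        ]
 [625.45863563 272.40315333  76.        ]
 [629.08619259 306.52776906  76.        ]]
```

```bash
python3 -m crank '[1,-1,0,-50,0, 1,-1,0,-100,0, 1,-1,0,-150,0, 1,-1,0,-185,0, 1,-1,0,-205,0, 1,-1,0,-205,0, 0,-1,0,-205,0, 0,-1,0,-205,0, 0,-1,0,-205,0, 0,-1,0,-205,0]' 100
python3 -m crank '[0,0,0,0,0, 0,0,0,0,0]'
python3 -c "
from h import *
snap('wrist','w8');st=manip.sense();print(st['tcp_pos'],st['force'],st['ft_torque'])"
```

```text
t: 10.98
tcp_pos: [0.5766, 0.2954, 0.051]
tool_rot: [0.039, 0.705, -0.038, 0.707]
force: [-0.6, -0.2, 7.0]
finger_gap: 0.387
t: 11.22
tcp_pos: [0.5766, 0.2953, 0.051]
tool_rot: [0.039, 0.705, -0.038, 0.707]
force: [-0.1, -0.4, 6.9]
finger_gap: 0.386
[0.57657226 0.29534316 0.0509574 ] [-0.37973031  0.36771982  6.33693909] [-0.06968807  0.0875256   0.00337631]
```

View pics/w8.png

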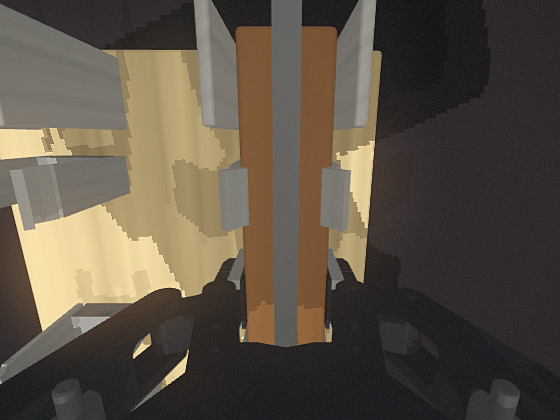

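```bash
python3 -m crank '[0,0,0,4,0, 0,0,0,8,0, 0,0,0,12,0, 0,0,0,16,0, 0,0,0,20,0, 0,0,0,40,0, 0,0,0,70,0, 0,0,0,100,0, 0,0,0,120,0, 0,0,0,120,0]'
python3 -c "
from h import *
snap('wrist','w9');st=manip.sense();print(st['tcp_pos'],st['force'],st['ft_torque'])"
```

```text
t: 12.52
tcp_pos: [0.5777, 0.2956, 0.1736]
tool_rot: [0.039, 0.703, -0.037, 0.709]
force: [-1.3, -0.9, -2.6]
finger_gap: 0.385
[0.57650057 0.29524266 0.17176897] [-0.50222485 -0.42863788 -2.45554488] [-0.05432534 -0.03571406 -0.02326058]
```

View pics/w9.png

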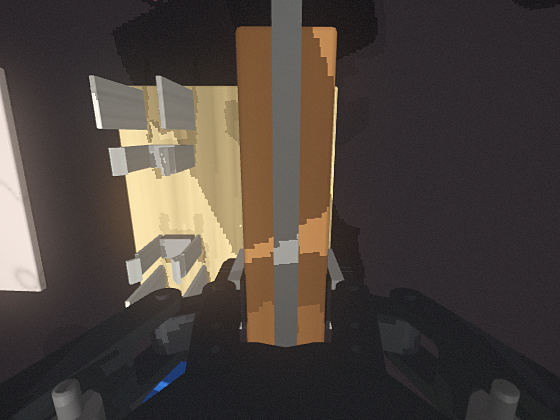

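Run:
```python
from h import *
s=load('side0')
c=[(480,411),(631,378),(678,447),(522,483)]
p=onplane(s,[(200+x/3.3-.35,120+y/3.1-.35) for x,y in c],.074)*1000
def rep(p):
    print(p[:,:2].round(0).tolist(),p.mean(0).round(1))
    for i in range(4):
        d=p[i]-p[(i+1)%4]; print('  ',np.linalg.norm(d).round(1),np.degrees(np.arctan2(d[1],d[0])).round(1))
rep(p)
# side-left: roof contour by HSV both views, approxPoly
for n,(a,b,cc,d) in {'top0':(325,375,125,185),'side0':(335,415,235,300)}.items():
    s=load(n); z=cloud(s)[...,2]; hsv=cv2.cvtColor(s['img'],cv2.COLOR_RGB2HSV)
    m=np.zeros(z.shape,np.uint8); m[cc:d,a:b]=1
    m&=((z>.066)&(z<.082)&(hsv[...,1]>40)&(hsv[...,2]>120)).astype(np.uint8)
    k,_=cv2.findContours(m,cv2.RETR_EXTERNAL,cv2.CHAIN_APPROX_NONE); k=max(k,key=cv2.contourArea)
    w=(onplane(s,k[:,0,:],.074)[:,:2]*1000).astype(np.float32)
    r=cv2.minAreaRect(w); print(n,r); print(cv2.boxPoints(r).round(0).tolist())
    P=cloud(s)[m>0]*1000; print(P.mean(0))
    im=cv2.cvtColor(s['img'],cv2.COLOR_RGB2BGR)[cc-10:d+10,a-15:b+15]; cv2.imwrite(f'pics/bay_{n}.png',cv2.resize(im,None,fx=7,fy=7,interpolation=cv2.INTER_CUBIC))
```

```text
[[605.0, -211.0], [735.0, -199.0], [741.0, -281.0], [612.0, -293.0]] [ 673.1 -245.9   74. ]
   130.4 -174.6
   82.3 94.7
   130.1 5.3
   82.0 -85.1
top0 ((671.5841064453125, -242.25103759765625), (130.297119140625, 84.24858093261719), 5.110644817352295)
[[603.0, -206.0], [610.0, -290.0], [740.0, -278.0], [733.0, -194.0]]
[ 671.38825104 -242.36483163   73.69882707]
side0 ((670.8102416992188, -248.32186889648438), (133.6915283203125, 88.32054901123047), 4.798950672149658)
[[601.0, -210.0], [608.0, -298.0], [741.0, -287.0], [734.0, -199.0]]
[ 670.96247356 -247.72876441   72.64474905]
```

View pics/bay_top0.png

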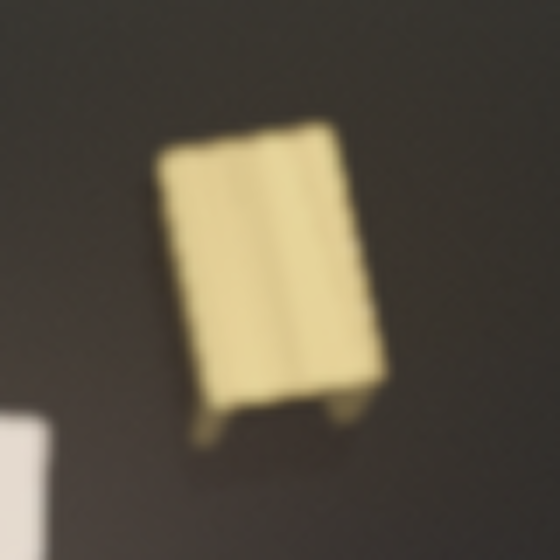

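View pics/bay_side0.png

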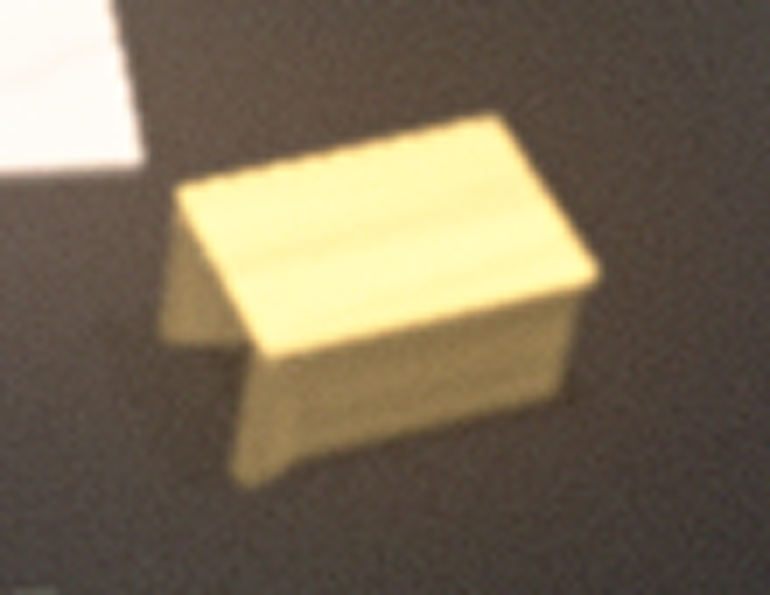

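```bash
python3 -m crank '[0,-5,-30,0,0.01, 0,-12,-75,0,0.02, 0,-20,-120,0,0.04, 0,-29,-170,0,0.06, 0,-38,-220,0,0.08, 0,-47,-270,0,0.1, 0,-56,-320,0,0.12, 0,-65,-370,0,0.13, 0,-73,-415,0,0.14, 0,-79,-450,0,0.15]'
python3 -m crank '[0,-4,-30,0,0.02, 0,-10,-60,0,0.03, 0,-15,-85,0,0.045, 0,-18,-104,-20,0.045, 0,-18,-104,-55,0.045, 0,-18,-104,-90,0.045, 0,-18,-104,-115,0.045, 0,-18,-104,-125,0.045, 0,-18,-104,-130,0.045, 0,-18,-104,-130,0.045]'
python3 -c "
from h import *
snap('wrist','w10');snap('top','t10');snap('side','s10');st=manip.sense();print(st['tcp_pos'],st['force'],st['ft_torque']); M=R.from_quat(st['tool_rot']).as_matrix();print(np.degrees(np.arctan2(M[1,1],M[0,1])))"
```

```text
t: 13.82
tcp_pos: [0.4958, -0.1569, 0.1689]
tool_rot: [-0.014, 0.707, 0.014, 0.707]
force: [0.9, -0.9, -2.2]
finger_gap: 0.387
t: 15.08
tcp_pos: [0.4789, -0.2592, 0.0397]
tool_rot: [-0.031, 0.706, 0.03, 0.707]
force: [0.2, 0.2, -3.0]
finger_gap: 0.385
[ 0.47905894 -0.2593827   0.04019633] [ 0.63840757 -0.68070947 -3.11941087] [-0.01205752 -0.0539405   0.06260913]
94.94194325569384
```

View pics/t10.png

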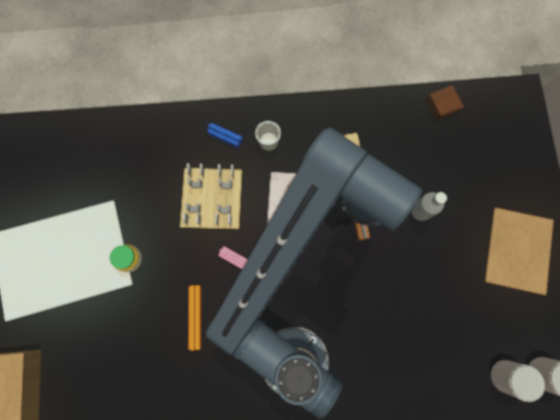

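View pics/s10.png

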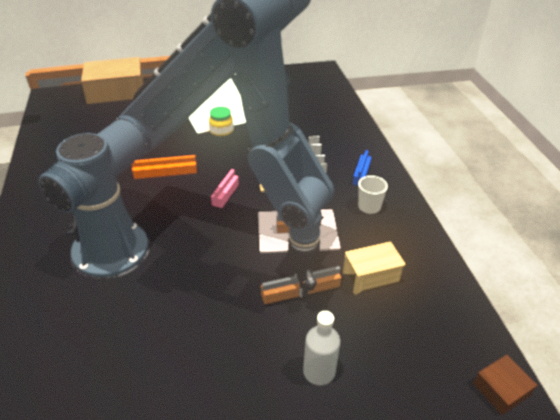

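```bash
python3 -m crank '[0,0,0,-5,0, 0,0,0,-9,0, 0,0,0,-11,0, 0,0,0,-13,0, 0,0,0,-13,0]'
```

```text
t: 15.85
tcp_pos: [0.4784, -0.259, 0.027]
tool_rot: [-0.03, 0.706, 0.03, 0.706]
force: [-1.4, 0.9, 4.4]
finger_gap: 0.386
```

```bash
python3 -m crank '[0.55,0,0,0,0, 0.6,0,0,0,0, 1,0,0,1,0, 1,0,0,3,0, 1,0,0,25,0, 1,-5,0,60,0, 1,-15,0,110,0, 1,-25,0,160,0, 1,-35,0,200,0, 1,-35,0,200,0]'
python3 -c "
from h import *
snap('wrist','w11');snap('top','t11');snap('side','s11');st=manip.sense();print(st['tcp_pos'],st['force'])"
```

```text
t: 17.1
tcp_pos: [0.4444, -0.2601, 0.2296]
tool_rot: [-0.032, 0.705, 0.028, 0.708]
force: [-0.3, 0.1, -0.9]
finger_gap: 0.998
[ 0.44311958 -0.25854907  0.22554776] [ 0.26700724  0.9841627  -0.40650154]
```

View pics/w11.png

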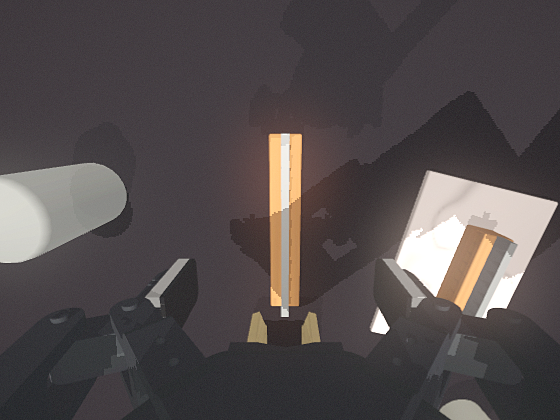

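View pics/s11.png

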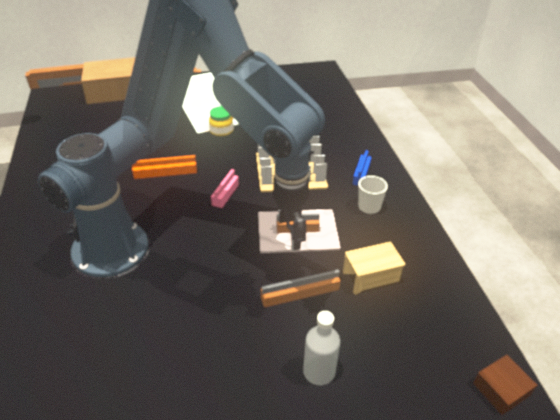

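```bash
python3 -c "
from h import *
s=load('w11'); a=s['img'][250:360,210:360]; cv2.imwrite('pics/w11c.png',cv2.resize(cv2.cvtColor(a,cv2.COLOR_RGB2BGR),None,fx=5,fy=5,interpolation=cv2.INTER_CUBIC))"
```

```text
(no output)
```

View pics/w11c.png

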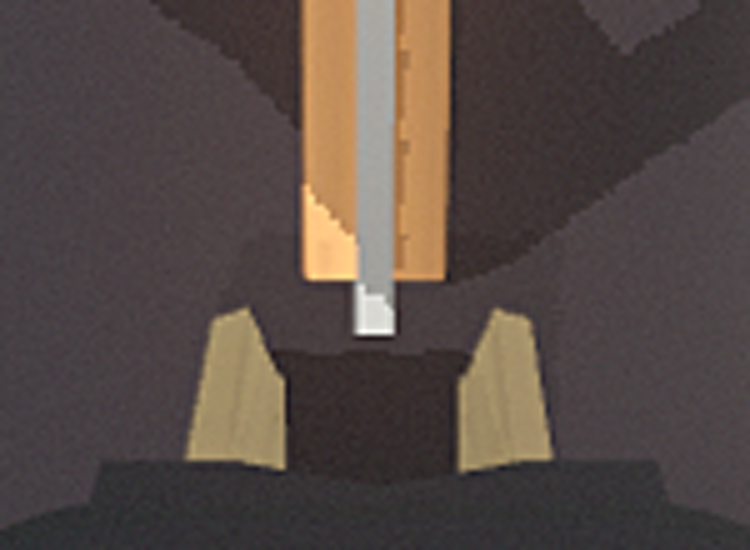

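Run:
```python
from h import *
s=load('w11')
f=lambda pts,z:(onplane(s,[(210+x/5-.4,250+y/5-.4) for x,y in pts],z)*1000).round(1)
print('mouth',f([(247,308),(497,308)],0).tolist())
print('outer',f([(210,320),(530,320)],0).tolist())
print('throat',f([(287,378),(459,378)],0).tolist())
print('far end handle',f([(302,280),(447,280)],.036).tolist())
print('blade far',f([(353,335),(395,335)],.056).tolist())
p=onplane(s,[(268.5,134.5),(301.5,134.5)],.036)*1000; print('near end',p)
p2=f([(302,280),(447,280)],.036); d=p2.mean(0)-p.mean(0); print(d,np.degrees(np.arctan2(d[1],d[0])),np.linalg.norm(d))
```

```text
mouth [[611.5, -283.3, 0.0], [605.4, -216.2, 0.0]]
outer [[616.1, -293.0, 0.0], [608.3, -206.9, 0.0]]
throat [[632.3, -271.0, 0.0], [628.1, -224.1, 0.0]]
far end handle [[578.5, -268.8, 36.0], [575.4, -234.1, 36.0]]
blade far [[578.8, -256.0, 56.0], [577.9, -246.5, 56.0]]
near end [[ 380.73448189 -284.70713465   36.        ]
 [ 377.81859821 -251.08038355   36.        ]]
[1.97673460e+02 1.64437591e+01 2.13162821e-14] 4.755285477356148 198.35623000590465
```

```bash
python3 -m crank '[1,-20,-3,-40,0, 1,-40,-6,-80,0, 1,-50,-7,-120,0, 1,-50,-7,-160,0, 1,-50,-7,-185,0, 1,-50,-7,-198,0, 1,-50,-7,-199,0, 1,-50,-7,-199,0]' 50
python3 -c "
from h import *
snap('wrist','w12');st=manip.sense();print(st['tcp_pos'],st['force'])"
```

```text
t: 18.25
tcp_pos: [0.3938, -0.2661, 0.0276]
tool_rot: [-0.031, 0.706, 0.03, 0.707]
force: [-0.2, 0.4, 0.2]
finger_gap: 1.001
[ 0.39393526 -0.26631895  0.02796353] [ 0.24946659 -0.9325864  -0.65541334]
```

View pics/w12.png

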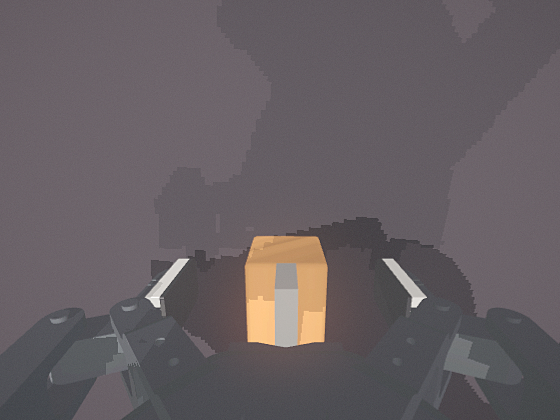

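```bash
python3 -m crank '[0,0,0,0,0, 0,0,0,0,0, 0,0,0,0,0, 0,0,0,0,0, 0,0,0,0,0]' 50
python3 -m crank '[0,6,0.5,0,0, 0,14,1.2,0,0, 0,22,1.9,0,0, 0,30,2.6,0,0, 0,38,3.3,0,0, 0,38,3.3,0,0]'
python3 -c "
from h import *
snap('wrist','w13');snap('side','s13');st=manip.sense();print(st['tcp_pos'],st['force'],st['ft_torque'])"
```

```text
t: 18.92
tcp_pos: [0.3937, -0.2662, 0.0279]
tool_rot: [-0.031, 0.706, 0.03, 0.707]
force: [-0.2, 0.5, 5.3]
finger_gap: 0.393
t: 19.68
tcp_pos: [0.4317, -0.2625, 0.0279]
tool_rot: [-0.031, 0.706, 0.031, 0.707]
force: [-0.6, 1.6, 6.6]
finger_gap: 0.394
[ 0.43174659 -0.26253395  0.02788182] [0.70169741 1.58573108 5.57366929] [ 0.26395955 -0.07875997  0.04579279]
```

View pics/s13.png

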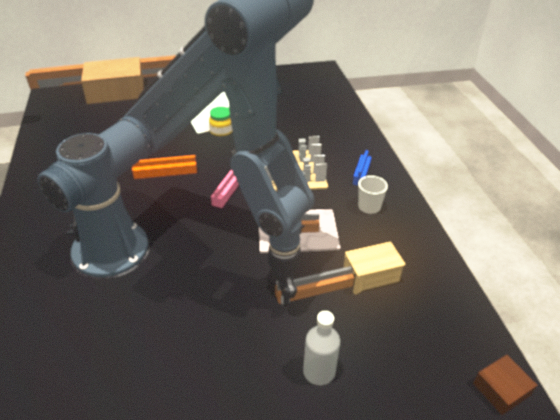

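View pics/w13.png

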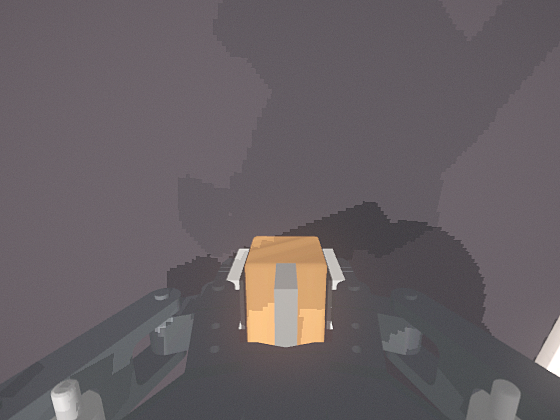

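```bash
python3 -m crank '[0,8,0.7,0,0, 0,16,1.4,0,0, 0,24,2.1,0,0, 0,32,2.8,0,0, 0,40,3.5,0,0, 0,50,4.4,0,0, 0,50,4.4,0,0]'
python3 -m crank '[0,8,0.7,0,0, 0,18,1.6,0,0, 0,28,2.4,0,0, 0,38,3.3,0,0, 0,46,4,0,0, 0,50,4.4,0,0, 0,50,4.4,0,0]'
```

```text
t: 20.65
tcp_pos: [0.4822, -0.2584, 0.0279]
tool_rot: [-0.031, 0.706, 0.03, 0.707]
force: [0.5, 1.1, 6.2]
finger_gap: 0.393
t: 21.52
tcp_pos: [0.531, -0.2539, 0.0279]
tool_rot: [-0.031, 0.707, 0.031, 0.706]
force: [-3.4, 1.0, 7.0]
finger_gap: 0.39
```

```bash
python3 -m crank '[0,3,0.3,0,0, 0,6,0.5,0,0, 0,9,0.8,0,0, 0,9,0.8,0,0]'
python3 -m crank '[0,2,0.2,0,0, 0,4,0.4,0,0, 0,4,0.4,0,0]'
python3 -m crank '[0,2,0.2,0,0, 0,2,0.2,0,0]'
```

```text
t: 22.02
tcp_pos: [0.5396, -0.2531, 0.0279]
tool_rot: [-0.03, 0.707, 0.031, 0.706]
force: [-3.8, -0.0, 7.1]
finger_gap: 0.386
t: 22.4
tcp_pos: [0.5434, -0.2527, 0.0279]
tool_rot: [-0.03, 0.707, 0.031, 0.706]
force: [-4.4, -1.2, 6.7]
finger_gap: 0.39
t: 22.65
tcp_pos: [0.5449, -0.2525, 0.0279]
tool_rot: [-0.03, 0.707, 0.031, 0.705]
force: [-5.5, -0.7, 8.3]
finger_gap: 0.388
```

```bash
python3 -m crank '[0,2,0.2,0,0, 0,2,0.2,0,0]'
python3 -m crank '[0,2,0.2,0,0, 0,2,0.2,0,0]'
python3 -c "
from h import *
snap('wrist','w14')"
```

```text
t: 22.9
tcp_pos: [0.5449, -0.2524, 0.0279]
tool_rot: [-0.03, 0.709, 0.031, 0.704]
force: [-10.6, -2.3, 10.1]
finger_gap: 0.396
t: 23.15
tcp_pos: [0.545, -0.2524, 0.0278]
tool_rot: [-0.03, 0.71, 0.032, 0.703]
force: [-14.7, -4.4, 12.8]
finger_gap: 0.392
```

View pics/w14.png

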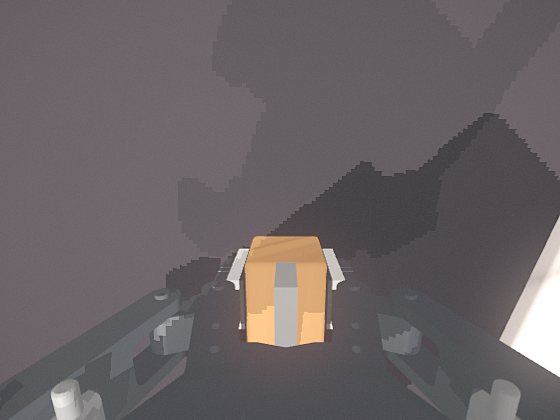

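```bash
python3 -m crank '[0,-2,-0.2,0,0, 0.55,-2,-0.2,0,0, 0.6,-2,-0.2,0,0, 1,-2,-0.2,1,0, 1,-2,-0.2,3,0, 1,-2,-0.2,25,0, 1,-12,-1,60,0, 1,-40,-1,100,0, 1,-80,-1,150,0, 1,-80,-1,150,0]'
python3 -m crank '[1,-20,50,40,0, 1,-20,100,80,0, 1,-20,150,80,0, 1,-20,150,80,0]'
python3 -c "
from h import *
snap('wrist','w15');snap('top','t15');s=snap('side','s15');st=manip.sense();print(st['tcp_pos'],st['force'])
a=s['img'][220:320,250:420]; cv2.imwrite('pics/s15c.png',cv2.resize(cv2.cvtColor(a,cv2.COLOR_RGB2BGR),None,fx=4.5,fy=4.5,interpolation=cv2.INTER_CUBIC))
"
```

```text
t: 24.45
tcp_pos: [0.47, -0.2536, 0.1807]
tool_rot: [-0.031, 0.705, 0.029, 0.708]
force: [-0.1, 0.3, 0.0]
finger_gap: 1.006
t: 24.95
tcp_pos: [0.4501, -0.0996, 0.2572]
tool_rot: [-0.032, 0.707, 0.033, 0.706]
force: [0.0, -1.2, -0.2]
finger_gap: 1.0
[ 0.451157   -0.10348533  0.25677104] [ 0.4057848  -0.18821752  0.4454023 ]
```

View pics/t15.png

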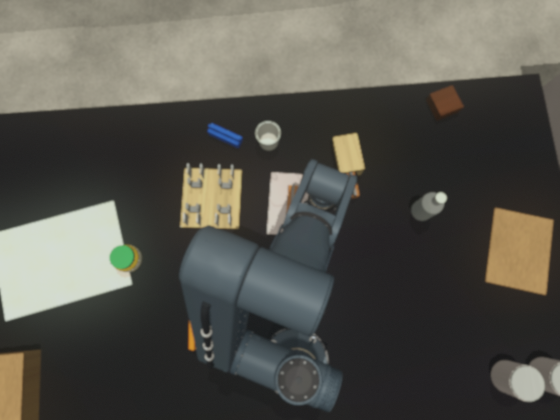

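View pics/s15c.png

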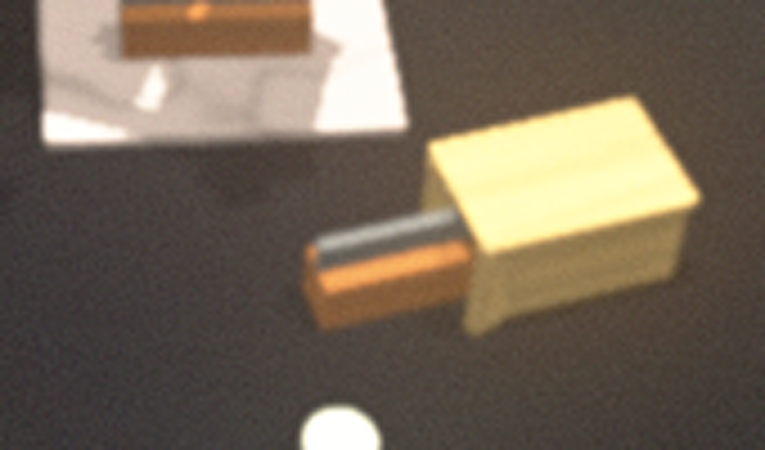

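View pics/w15.png

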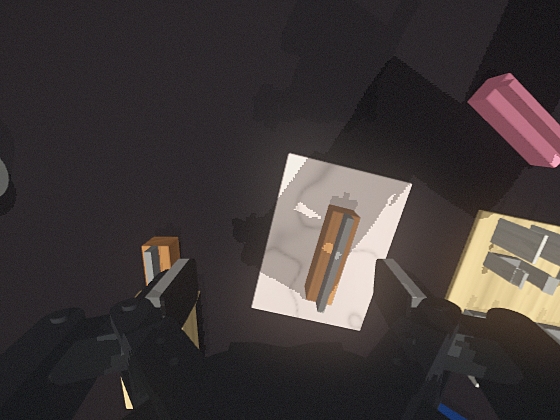

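Run:
```python
from h import *
s=load('w15')
p=onplane(s,[(143,247.5),(180,247.5)],.036)*1000; print(p.mean(0))
e=onplane(s,[(143,246),(179,238)],.0)*1000; print('base guess',e.mean(0))
sl=onplane(s,[(290,153),(412,184),(360,330),(252,306)],.01)*1000; print('slab',sl.mean(0))
sq=onplane(s,[(330,206),(359,214),(333,306),(305,298)],.046)*1000; print(sq.round(1),sq.mean(0))
print(np.median(cloud(s)[235:300,320:345,2])*1000)
a=s['img'][200:360,100:420]; cv2.imwrite('pics/w15c.png',cv2.resize(cv2.cvtColor(a,cv2.COLOR_RGB2BGR),None,fx=2.5,fy=2.5,interpolation=cv2.INTER_CUBIC))
```

```text
[ 531.66929977 -245.81312228   36.        ]
base guess [ 539.31974982 -261.2348989     0.        ]
slab [524.27002044 -36.61866595  10.        ]
[[458.2 -47.6  46. ]
 [464.5 -12.8  46. ]
 [586.9 -26.7  46. ]
 [578.9 -63.3  46. ]] [522.13145369 -37.6043634   46.        ]
47.68455414004952
```

View pics/w15c.png

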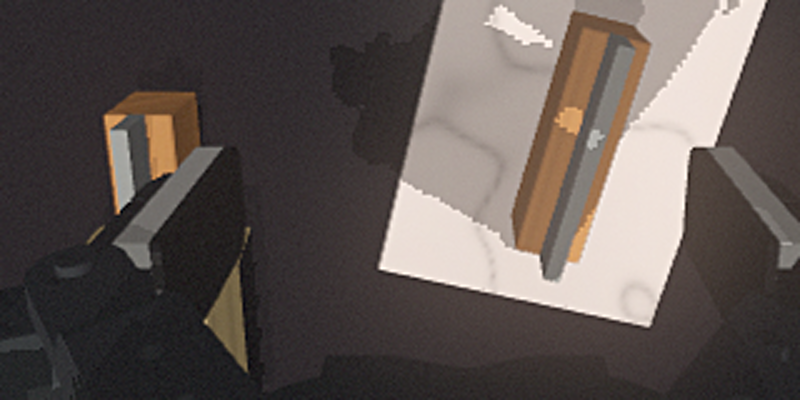

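```bash
python3 -m crank '[1,10,-50,-10,0, 1,20,-100,-20,0, 1,30,-150,-20,0, 1,30,-152,-20,0, 1,30,-152,-20,0]'
python3 -c "
from h import *
s=snap('wrist','w16')
a=s['img'][150:350,190:390]; cv2.imwrite('pics/w16c.png',cv2.resize(cv2.cvtColor(a,cv2.COLOR_RGB2BGR),None,fx=3,fy=3,interpolation=cv2.INTER_CUBIC))
print(manip.sense()['tcp_pos'])"
```

```text
t: 25.72
tcp_pos: [0.4798, -0.2559, 0.2362]
tool_rot: [-0.029, 0.707, 0.03, 0.706]
force: [-0.4, 0.1, -0.5]
finger_gap: 1.003
[ 0.4797608  -0.25496104  0.23644489]
```

View pics/w16c.png

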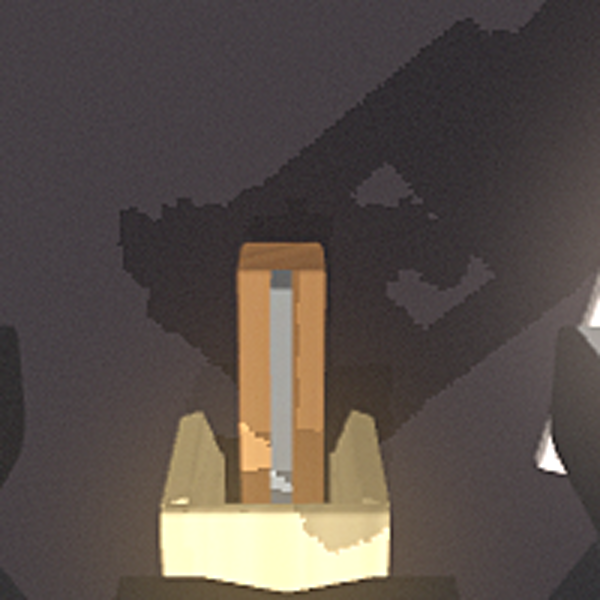

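Run:
```python
from h import *
s=load('w16')
f=lambda pts,z:(onplane(s,[(190+x/3-.33,150+y/3-.33) for x,y in pts],z)*1000).round(1)
n=f([(238,269),(327,269)],.036); b=f([(242,243),(321,243)],0); m=f([(198,411),(361,411)],0); r=f([(162,510),(388,508)],.074)
for k,v in dict(near_top=n,near_base=b,mouth_feet=m,roof=r).items(): print(k,v.tolist(),v.mean(0))
for v in (n,b):
  for g in (m,r):
    print(np.linalg.norm((g.mean(0)-v.mean(0))[:2]).round(1))
```

```text
near_top [[530.5, -270.7, 36.0], [527.6, -236.8, 36.0]] [ 529.05 -253.75   36.  ]
near_base [[531.8, -270.8, 0.0], [529.0, -237.6, 0.0]] [ 530.4 -254.2    0. ]
mouth_feet [[611.9, -284.8, 0.0], [605.8, -212.4, 0.0]] [ 608.85 -248.6     0.  ]
roof [[611.7, -290.8, 74.0], [604.0, -208.8, 74.0]] [ 607.85 -249.8    74.  ]
80.0
78.9
78.6
77.6
```

Sticks out 78–80 mm, as it should when home. The robot touches nothing; handing in.

```bash
python3 -c "
from station import workorder,manip
print(manip.sense()['t'],workorder.sign_off())"
```

```text
the job is handed in; nothing more can be done
25.775 None
```

Both squeegees are where you asked, and I handed the job in at 25.8 s of the 62 s allowed.

- **Short squeegee:** I pulled it straight up out of the right station and laid it blade up on the ink slab, aligned with it. The last wrist picture puts its centre about 2 mm from the slab centre, with a contact force of about 7 N at set-down.
- **Long squeegee:** I pulled it from the left station and set it down level about 30 mm outside the bay. I let go, gripped it again by its near end and slid it in, blade up. It stopped where the measured distance to the back stop said it should, and the push force rose to about 15 N. After I let go, it stuck out of the bay 78–80 mm, against 80 mm when fully home.

**Checks:** The top and side views disagreed by about 5 mm on the bay's sideways position. I measured the mouth again with the wrist camera before sliding the squeegee in, and it lined up to within about 1 mm. No other check failed. The pots, the bottle and the look-alikes were not touched.

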